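Make up two parts kits

TASK

Make up two kits from the loose parts on the bench: the tray with three pockets gets the long bolt, the large nut and the nozzle, the tray with two pockets gets the short bolt and the small nut. Put one part in each pocket of its tray (any of that tray's pockets), wholly inside and down on the pocket's floor, the bolts standing on their heads and the nozzle upright as you find them, the nuts lying flat. Leave the yellow magnetic square that lies among them where it is.

Things in the scene. Friction and masses are not known exactly. Their poses are not given: they have to be found in the camera images.
- long_bolt: The longer of two dark hexagon bolts, standing on its head: 58 mm tall, head 8 mm high and about 24 mm across its corners, shank 12 mm in diameter from there up. Origin: centre of the underside of the head; z up along the shank. It starts standing on the bench top.
- short_bolt: The shorter hexagon bolt, standing on its head: 46 mm tall, head 7 mm high and about 20 mm across its corners, shank 10 mm in diameter from there up. Origin: centre of the underside of the head; z up along the shank.
- large_nut: The large dark hexagon nut lying flat: 15 mm high, 30 mm across flats (a pair of flats faces along its x axis, the others at 60 degree steps), 34 mm across corners. Origin: centre of the underside; z up.
- small_nut: The small, paler hexagon nut lying flat: 10 mm high, 19 mm across flats, 22 mm across corners; to the fingers it is a round disc 22 mm in diameter. Origin: centre of the underside; z up.
- nozzle: Copper nozzle standing on its seat: 26 mm tall, round, 18 mm in diameter over its lowest 7.5 mm (grip it there, low down), tapering above to 7 mm at the top. Origin: centre of the underside; z up.
- tray_three: Flat wooden kit tray, 214 x 88 mm, three equal pockets in a row along its x; pocket centres at x = -70, 0 and +70 mm, y = 0. Fixed to the bench. Each pocket is 66 mm (x) by 80 mm (y) inside, floor 8 mm above the bench; the 4 mm thick ribs round it rise 6 mm above that floor. Origin: centre of the underside, on the bench top; z up.
- tray_two: Flat wooden kit tray, 144 x 88 mm, two equal pockets in a row along its x; pocket centres at x = -35 and +35 mm, y = 0. Fixed to the bench. Each pocket is 66 mm (x) by 80 mm (y) inside, floor 8 mm above the bench; the 4 mm thick ribs round it rise 6 mm above that floor. Origin: centre of the underside, on the bench top; z up.
- yellow_square: Bystander: yellow triangular magnetic welding square lying loose among the parts, 67 x 67 x 16 mm; not to be moved. Origin: middle of its outline, underside; z up.

How it is judged:
By the outcome, as a careful person would: the job done as asked, in the order asked, and still so for the second after the job is handed in, with the robot touching nothing.
It also fails if it takes over 128 s, if anything falls off the work surface, if the arm or the gripper's body presses on something with over 40 N, if the wrist force passes 120 N, or if a joint passes its speed limit or range.

ROBOT

A 7-joint arm with a two-finger parallel gripper is mounted at the origin on the work surface; the furniture and walls round the work are solid. World frame = base frame: x ahead of the robot, y to its left, z up, the work surface at z = 0. Lengths are in m, angles in rad, forces in N, time in s.
With the tool pointing down it reaches from about 0.4 to 0.875 m from the base axis. Payload 19.3 kg.
Tool frame: the origin (TCP) lies midway between the tips of the shut fingers; the grasp point (between the pads) lies 19 mm behind it; z points along the fingers, y is the line along which they close (so a half turn about z gives the same grasp; the last joint's range is limited). The gripper opens to 85 mm and grips with 20 to 120 N. Pads are 22 mm wide; open, the fingers measure 114 mm over their backs; the gripper's body (76 mm by 85 mm) begins 54 mm behind the grasp point. The pads swing forward as they close: fully open they stand 13 mm farther back than shut.
Start: joints at [-1.244, 0.521, -0.036, 1.599, 0.021, 1.021, -0.113], TCP at [0.242, 0.576, 0.231] pointing down, gripper open.
Joint ranges: [-2.91, 2.91], [-0.3, 2.13], [-1.5, 1.42], [0.17, 2.43], [-1.26, 4.41], [0.16, 1.93], [-2.52, 2.52]. Speed limits (rad/s): [1.89, 1.89, 2.39, 2.39, 3.01, 3.01, 3.01].

INTERFACE

Orientations are given as [roll, pitch, yaw] about the fixed x, y, z axes, in that order (R = Rz(yaw) Ry(pitch) Rx(roll)).
In Python, from workcell import telemetry, grab_frame, calibration, bot, outline_of, landmark_of gives the robot as it stands. The module is installed in compiled form; this text tells all that it offers.
- The arm moves only by the shell command python3 -m inch 'ROWS' [FORCE]. ROWS is JSON, a list of rows, each a list of 7 numbers: the shift along the tool's x, y, z in m, then the turn, a rotation vector about the tool's x, y, z in rad, then the closure, from 0 (fully open) to 1 (shut). A call has 1 to 5 rows; each row shifts and turns the commanded pose from where the row before left it, along the tool's axes as they then stand; what a row does not reach is not made up. A row lasts 1/10 s, in which the tool goes at most 50 mm and 8.59 degrees, less where a joint would pass 70% of its speed; a pose out of reach is approached as far as the arm can. A call is refused whole if a number of a shift passes 0.05 or a number of a turn 0.15, either way. A call with a gripper value outside its range is refused whole. The fingers move at their own pace and stop on an object; FORCE is the grip in N (left out, the last holds). Time passes only in rows, so rows that do not move let the fingers close. It gives the time, the measured TCP pose, the force, the opening and the grip force at its end, in the units of the state.
- telemetry.observe(): the state, without advancing time (a new reading comes with each control period).
- grab_frame(name): name is "scene" or "top" or "wrist"; returns the picture (400x640x3 uint8, red, green, blue); there is no depth.
- calibration(name): a dict with "fovy" (degrees; the focal length in pixels is half the picture's height over the tangent of half this angle, whatever the lens; pixels are square), "cx", "cy" (the principal point, pixels), "pose" (4x4, takes a point from camera to world coordinates). Camera axes: x right, y down, z forward; pixel columns grow to the right and rows downward; lengths in m; the calibration is good to about 2 mm. The wrist camera is an equidistant fisheye: a pixel r from the principal point sees the ray r / f radians off the axis. A picture is of the moment at which its call begins: read the wrist's pose just before it. calibration takes no time and is no camera call; for the wrist camera it gives the pose at the moment of the call.
- bot.job_done(): hands the job in; it is judged then, once.
Trained networks look in the newest picture that a camera, given by its name, has taken for a name from the list of things; names that differ only in an ending like _2 or _b are one class to them, and where a whole thing is asked for, a point or a joint stands for the part that bears it (a point fixed in the world has none). Each returns a list of dicts, best first, with "score" (0 to 1); they miss things now and then, are a little off and sometimes report something else, mostly with a low value. They report only what shows in the picture. A call takes as long as a camera call.
- outline_of(label, camera): "region" (400x640 bool, what is visible of it) and "rect" ([left, top, right, bottom] in pixels, round what is visible of it).
- landmark_of(label, camera): "xy" ([column, row] in pixels: a listed point, or the origin of a listed thing).
The state is a dict: "clock": time; "qpos": joint angles; "qd": joint speeds; "joint_efforts": joint torques, N m; "position": TCP position; "tool_rot": TCP orientation; "force": force on the tool from outside, world axes, zero at the start; "moment": the same for the moment, N m; "grip_width": finger opening in m; "finger_force": force on a finger pad.
Only numpy, scipy, OpenCV 4.12 (cv2) and the standard library are available. Lean on these libraries where they do the work, as an engineer would, in place of code of your own. Each camera call takes 0.05 s, during which the arm holds its last target. There are 200 camera calls.

## Working session

There is one attempt and no reset: what is moved stays moved. The work goes in short steps, Python scripts to look and compute and a shell command to move; the robot and the scene stay as the last step left them, time stands still between calls to the robot, and variables do not carry over. Pictures are saved under pics/ and viewed, at most 17 in all, crops included, and the job is handed in when it is done.

```bash
mkdir -p pics
cat > h.py <<'E'
import numpy as np, cv2
from workcell import telemetry, grab_frame, calibration, bot, outline_of, landmark_of
def ray(cam, px, cal=None):
    c=cal or calibration(cam); f=200/np.tan(np.radians(c["fovy"])/2)
    d=np.array([px[0]-c["cx"],px[1]-c["cy"]])
    if cam=="wrist":
        r=np.hypot(*d); t=r/f; v=np.array([*(d/max(r,1e-9)*np.sin(t)),np.cos(t)])
    else: v=np.array([*(d/f),1.])
    P=np.array(c["pose"]); return P[:3,3],P[:3,:3]@v
def at(cam,px,z,cal=None):
    o,d=ray(cam,px,cal); return o+d*(z-o[2])/d[2]
def save(cam,name):
    im=grab_frame(cam); cv2.imwrite("pics/"+name,im[:,:,::-1]); return im
E
python3 - <<'E'
from h import *
for cam in ("scene","top"):
    save(cam,cam+"0.png")
    for n in "long_bolt short_bolt large_nut small_nut nozzle tray_three tray_two yellow_square".split():
        L=landmark_of(n,cam)[:2]
        print(cam,n,[(round(l["score"],2),np.round(l["xy"]),np.round(at(cam,l["xy"],0),3)) for l in L])
s=telemetry.observe(); print({k:np.round(v,3) for k,v in s.items()})
for c in("scene","top","wrist"): print(c,calibration(c))
E
```

```text
scene long_bolt [(0.74, array([373., 213.]), array([ 0.622, -0.001,  0.   ])), (0.64, array([273., 216.]), array([0.431, 0.135, 0.   ]))]
scene short_bolt [(0.47, array([340., 184.]), array([0.636, 0.131, 0.   ]))]
scene large_nut [(0.64, array([377., 215.]), array([ 0.626, -0.011,  0.   ]))]
scene small_nut [(0.4, array([306., 249.]), array([0.431, 0.004, 0.   ]))]
scene nozzle [(0.63, array([298., 194.]), array([0.526, 0.167, 0.   ])), (0.32, array([385., 289.]), array([ 0.489, -0.171,  0.   ]))]
scene tray_three [(0.75, array([385., 290.]), array([ 0.485, -0.172,  0.   ]))]
scene tray_two [(0.61, array([250., 162.]), array([0.503, 0.368, 0.   ]))]
scene yellow_square [(0.7, array([330., 215.]), array([0.538, 0.055, 0.   ]))]
top long_bolt [(0.65, array([329., 200.]), array([0.533, 0.057, 0.   ])), (0.57, array([300., 238.]), array([0.434, 0.139, 0.   ]))]
top short_bolt [(0.38, array([301., 169.]), array([0.621, 0.131, 0.   ]))]
top large_nut [(0.59, array([347., 171.]), array([0.614, 0.006, 0.   ]))]
top small_nut [(0.56, array([355., 240.]), array([ 0.423, -0.009,  0.   ]))]
top
[... 1240 characters left out ...]
78248185852, 'pose': array([[-0.02602486, -0.98825277,  0.15059608,  0.36402624],
       [-0.99959606,  0.02744715,  0.00737323,  0.06401757],
       [-0.01142005, -0.15034336, -0.98856788,  1.13032068],
       [ 0.        ,  0.        ,  0.        ,  1.        ]])}
wrist {'fovy': 65.70646984690485, 'cx': 323.705247596114, 'cy': 199.28442622290086, 'pose': array([[ 3.86596415e-01,  8.81713273e-01,  2.70416190e-01,
         1.73268665e-01],
       [ 9.22248995e-01, -3.69585364e-01, -1.13417152e-01,
         6.05386418e-01],
       [-5.95416589e-05,  2.93237724e-01, -9.56039557e-01,
         3.74761971e-01],
       [ 0.00000000e+00,  0.00000000e+00,  0.00000000e+00,
         1.00000000e+00]])}
```

Run:
```python
import cv2
for n,b in(("top0",(150,120,500,280)),("scene0",(180,120,530,360))):
    im=cv2.imread(f"pics/{n}.png")[b[1]:b[3],b[0]:b[2]]
    cv2.imwrite(f"pics/{n}c.png",cv2.resize(im,None,fx=2.28,fy=2.28,interpolation=cv2.INTER_CUBIC))
```

```text
(no output)
```

View pics/top0c.png

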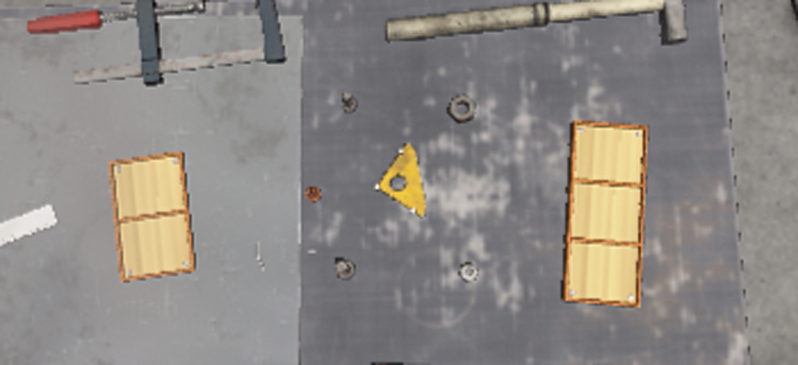

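View pics/scene0c.png

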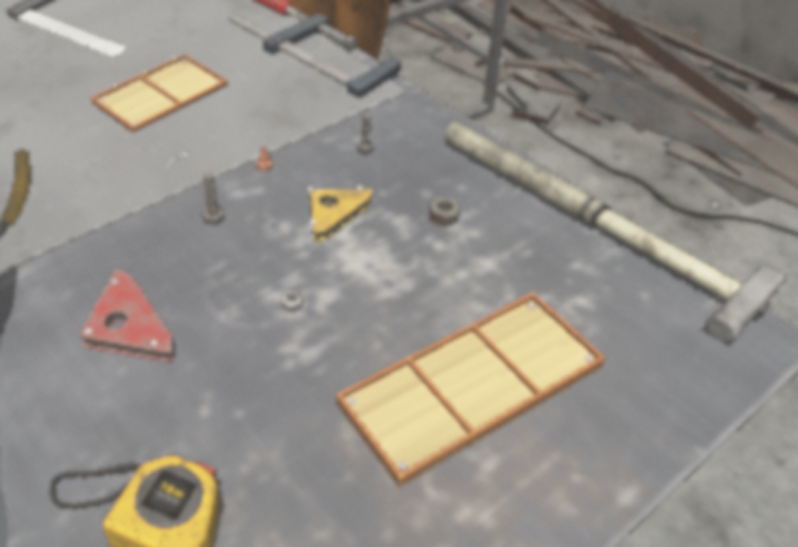

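The top view shows the long bolt with its head at about (301,238), the short bolt (301,169), the nozzle (287,205), the large nut (352,167) and the small nut (355,239). tray_three is at about (415,212) and tray_two at (217,215). The scene view agrees. I'll square the tool and move over the long bolt.

```bash
python3 -m inch '[[0,0,0,0,0,-0.132,0],[0,0,0,0,0,-0.132,0],[0,0,0,0,0,-0.132,0]]' | tail -c 400; python3 -m inch '[[-0.019,-0.044,0,0,0,0,0],[-0.019,-0.044,0,0,0,0,0],[-0.019,-0.044,0,0,0,0,0],[-0.019,-0.044,0,0,0,0,0],[-0.019,-0.044,0,0,0,0,0]]'; python3 -m inch '[[-0.019,-0.044,0.01,0,0,0,0],[-0.019,-0.044,0.02,0,0,0,0],[-0.019,-0.044,0.02,0,0,0,0],[-0.019,-0.044,0.02,0,0,0,0],[-0.019,-0.044,0.02,0,0,0,0]]'
```

```text
clock: 1.2
position: [0.2415, 0.5765, 0.2313]
tool_rot: [-3.142, 0.0, -3.137]
force: [-0.3, -0.7, -0.6]
grip_width: 0.0854
finger_force: 0.0
clock: 1.7
position: [0.3369, 0.3545, 0.2314]
tool_rot: [3.141, 0.0, 3.141]
force: [1.3, 0.9, -0.2]
grip_width: 0.0854
finger_force: 0.0
clock: 2.2
position: [0.4289, 0.1412, 0.1439]
tool_rot: [3.141, 0.001, 3.141]
force: [1.8, 1.8, -0.4]
grip_width: 0.0855
finger_force: 0.0
```

```bash
cat > part.py <<'E'
import sys
from h import *
from scipy.spatial.transform import Rotation as Rn
def look(n,near,pic=None):
    cal=calibration("wrist"); s=telemetry.observe(); im=save("wrist",pic or "w.png")
    p=np.array(s["position"]); print("tcp",np.round(p,4),np.round(s["tool_rot"],3))
    R=Rn.from_euler("xyz",s["tool_rot"]).as_matrix()
    for l in landmark_of(n,"wrist")[:3]:
        w=at("wrist",l["xy"],0,cal); print("lm",round(l["score"],2),np.round(l["xy"]),np.round(w,4),"tool shift",np.round(R.T@(w-p),4))
    for o in outline_of(n,"wrist")[:2]:
        print("ol",round(o["score"],2),np.round(o["rect"]),o["region"].sum())
    return im,cal
if __name__=="__main__": look(sys.argv[1],None,sys.argv[2])
E
python3 part.py long_bolt w1.png
python3 - <<'E'
from h import *
# trays: corners from outline masks
for cam in("top","scene"):
  grab_frame(cam)
  for n,sz in(("tray_three",(.214,.088)),("tray_two",(.144,.088))):
    o=outline_of(n,cam)
    if not o: print(cam,n,"none"); continue
    m=o[0]["region"].astype(np.uint8); c=max(cv2.findContours(m,0,1)[0],key=cv2.contourArea)[:,0]
    P=np.array([at(cam,q,0.010)[:2] for q in c]).astype(np.float32)
    print(cam,n,round(o[0]["score"],2),cv2.minAreaRect(P))
  for n in("nozzle","short_bolt","large_nut","small_nut"):
    print(cam,n,[(round(l["score"],2),np.round(at(cam,l["xy"],0)[:2],3)) for l in landmark_of(n,cam)[:2]])
E
```

```text
tcp [0.4289 0.1412 0.1439] [3.141e+00 1.000e-03 3.141e+00]
lm 0.78 [318. 190.] [0.4343 0.1358 0.    ] tool shift [-0.0052 -0.0055  0.1439]
ol 0.69 [309. 184. 333. 218.] 651
top tray_three 0.85 ((0.4920423626899719, -0.17450006306171417), (0.09460248053073883, 0.21736100316047668), 83.38443756103516)
top tray_two 0.66 ((0.5023161172866821, 0.3614281713962555), (0.147367924451828, 0.09185334295034409), 7.785421848297119)
top nozzle []
top short_bolt [(0.4, array([0.633, 0.129]))]
top large_nut [(0.64, array([ 0.617, -0.003]))]
top small_nut [(0.43, array([ 0.426, -0.004]))]
scene tray_three 0.8 ((0.4907209277153015, -0.17180222272872925), (0.09550484269857407, 0.22336076200008392), 83.40877532958984)
scene tray_two 0.65 ((0.5009787082672119, 0.3641884922981262), (0.15267272293567657, 0.1002076268196106), 6.851631164550781)
scene nozzle [(0.44, array([0.531, 0.174]))]
scene short_bolt [(0.53, array([0.623, 0.118]))]
scene large_nut [(0.69, array([0.626, 0.005])), (0.29, array([0.43 , 0.128]))]
scene small_nut [(0.37, array([ 0.429, -0.002]))]
```

View pics/w1.png

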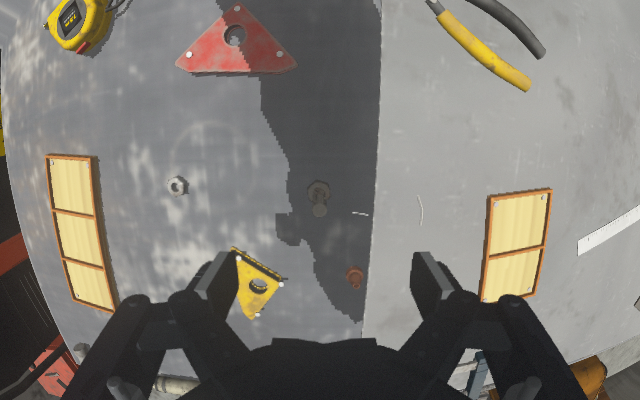

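```bash
python3 -m inch '[[-0.005,-0.005,0.02,0,0,0,0],[0,0,0.04,0,0,0,0.1],[0,0,0.04,0,0,0,0.2],[0,0,0.031,0,0,0,0.3],[0,0,0,0,0,0,0.4]]' 40; python3 -m inch '[[0,0,0,0,0,0,0.5],[0,0,0,0,0,0,0.6],[0,0,0,0,0,0,0.7],[0,0,0,0,0,0,0.8],[0,0,0,0,0,0,0.85]]' ; python3 -m inch '[[0,0,0,0,0,0,0.9],[0,0,0,0,0,0,0.95],[0,0,0,0,0,0,1],[0,0,0,0,0,0,1]]' 50
```

```text
clock: 3.55
position: [0.4315, 0.1371, 0.0104]
tool_rot: [-3.139, -0.005, 3.141]
force: [0.1, 0.5, 1.3]
grip_width: 0.0517
finger_force: 0.0
clock: 4.05
position: [0.4337, 0.1379, 0.0139]
tool_rot: [3.141, 0.001, 3.141]
force: [-0.2, -0.2, 0.7]
grip_width: 0.013
finger_force: 0.2
clock: 4.45
position: [0.4338, 0.1376, 0.014]
tool_rot: [3.142, 0.001, 3.14]
force: [-2.0, -3.3, 17.6]
grip_width: 0.0107
finger_force: 48.6
```

```bash
python3 -m inch '[[0,0,-0.02,0,0,0,1],[0,0,-0.03,0,0,0,1],[0,0,-0.03,0,0,0,1],[-0.015,-0.038,0,0,0,0,1],[-0.016,-0.04,0,0,0,0,1]]' && python3 -m inch '[[-0.016,-0.04,0,0,0,0,1],[-0.016,-0.04,0,0,0,0,1],[-0.016,-0.04,0,0,0,0,1],[-0.016,-0.04,0,0,0,0,1],[-0.016,-0.04,0,0,0,0,1]]'; python3 -m inch '[[-0.016,-0.04,0,0,0,0,1],[0,0,0,0,0,0,1],[0,0,0,0,0,0,1]]'; python3 part.py tray_three w2.png
```

```text
clock: 4.95
position: [0.465, 0.06, 0.0945]
tool_rot: [3.141, 0.002, -3.139]
force: [0.8, -0.5, -1.8]
grip_width: 0.0108
finger_force: 48.9
clock: 5.45
position: [0.5444, -0.1421, 0.0935]
tool_rot: [3.142, 0.0, 3.141]
force: [0.6, 0.2, -0.1]
grip_width: 0.0105
finger_force: 48.9
clock: 5.75
position: [0.5598, -0.1811, 0.0931]
tool_rot: [3.141, -0.0, 3.139]
force: [-0.8, 1.5, -0.9]
grip_width: 0.0107
finger_force: 48.9
tcp [ 0.5598 -0.1811  0.0931] [ 3.141 -0.     3.139]
lm 0.73 [335. 116.] [ 0.4928 -0.1725  0.    ] tool shift [0.067  0.0084 0.0931]
ol 0.66 [267.   1. 411. 256.] 29266
```

View pics/w2.png

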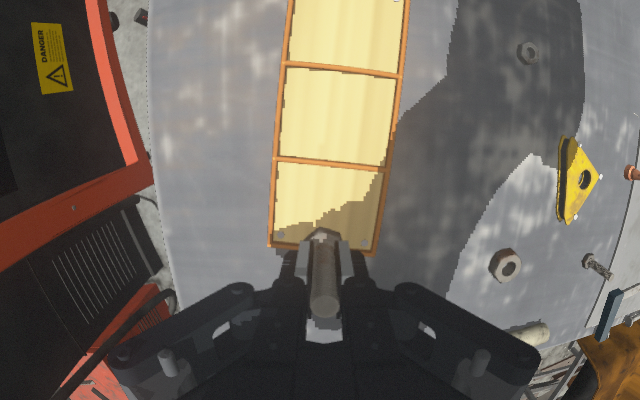

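The bolt is held upright between the pads, and the rear pocket of tray_three lies below it (ribs at about rows 160 and 247). I'll lower it.

```bash
python3 -m inch '[[0,0,0.025,0,0,0,1],[0,0,0.025,0,0,0,1],[0,0,0.015,0,0,0,1],[0,0,0.003,0,0,0,1],[0,0,0.002,0,0,0,1]]' ; python3 -m inch '[[0,0,0.001,0,0,0,1],[0,0,0,0,0,0,1],[0,0,0,0,0,0,1]]'
```

```text
clock: 6.4
position: [0.5602, -0.1799, 0.0235]
tool_rot: [3.142, -0.0, 3.141]
force: [0.4, -0.6, -0.7]
grip_width: 0.0104
finger_force: 48.9
clock: 6.7
position: [0.5605, -0.1804, 0.0229]
tool_rot: [-3.141, 0.001, 3.141]
force: [0.3, -0.2, -0.2]
grip_width: 0.0105
finger_force: 48.9
```

```bash
python3 -m inch '[[0,0,0.001,0,0,0,1],[0,0,0,0,0,0,1],[0,0,0,0,0,0,1]]'; python3 -m inch '[[0,0,0.0005,0,0,0,1],[0,0,0,0,0,0,1]]'
```

```text
clock: 7.0
position: [0.5605, -0.1804, 0.0221]
tool_rot: [-3.141, 0.001, 3.141]
force: [-2.0, 0.7, 11.3]
grip_width: 0.0109
finger_force: 50.4
clock: 7.2
position: [0.5606, -0.1804, 0.022]
tool_rot: [-3.141, 0.001, 3.141]
force: [-4.2, 1.6, 20.4]
grip_width: 0.0105
finger_force: 51.3
```

```bash
python3 -m inch '[[0,0,0,0,0,0,0.85],[0,0,0,0,0,0,0.75],[0,0,0,0,0,0,0.65],[0,0,-0.01,0,0,0,0.65],[0,0,-0.03,0,0,0,0.65]]'; python3 -m inch '[[0,0,-0.045,0,0,0,0.65],[0,0,-0.03,0,0,0,0.65],[-0.011,0.037,0,0,0,0,0.3],[-0.0115,0.0365,0,0,0,0,0.3],[-0.0115,0.0365,0,0,0,0,0.3]]';  python3 -m inch '[[-0.0115,0.0365,0,0,0,0,0.2],[-0.0115,0.0365,0,0,0,0,0.2],[0,0,0,0,0,0,0.2],[0,0,0,0,0,0,0.2]]'; python3 part.py large_nut w3.png
python3 - <<'E'
import cv2
im=cv2.imread("pics/w3.png")[60:300,150:500]; cv2.imwrite("pics/w3c.png",cv2.resize(im,None,fx=2.2,fy=2.2,interpolation=cv2.INTER_CUBIC))
E
```

```text
clock: 7.7
position: [0.5587, -0.1799, 0.0597]
tool_rot: [3.141, -0.004, 3.141]
force: [-0.0, 0.0, 0.9]
grip_width: 0.0294
finger_force: 0.0
clock: 8.2
position: [0.5946, -0.0692, 0.1369]
tool_rot: [-3.142, 0.001, 3.14]
force: [0.1, 0.0, -0.0]
grip_width: 0.0601
finger_force: 0.0
clock: 8.6
position: [0.6172, 0.0034, 0.1362]
tool_rot: [-3.142, 0.0, -3.141]
force: [-0.4, -0.8, -0.3]
grip_width: 0.0684
finger_force: 0.0
tcp [0.6172 0.0034 0.1362] [-3.142  0.    -3.141]
lm 0.96 [311. 194.] [ 0.6239 -0.0088  0.    ] tool shift [-0.0066 -0.0121  0.1362]
ol 0.66 [294. 176. 329. 212.] 862
```

View pics/w3c.png

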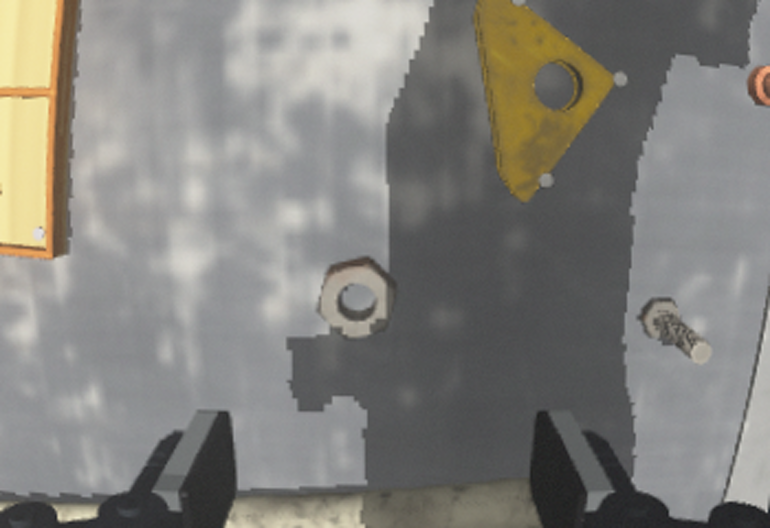

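Run:
```python
from h import *
im=cv2.imread("pics/w3.png"); cal=calibration("wrist")
# rectify top face plane z=0.015: 80x80 mm patch, 0.125 mm/px; patch col=+y, row=-x (like picture)
c=at("wrist",(312,194.5),0.015,cal); print(c)
f=200/np.tan(np.radians(cal["fovy"])/2); P=np.array(cal["pose"])
g=np.linspace(-.025,.025,500); Y,X=np.meshgrid(c[1]+g,c[0]+g)
W=np.stack([X,Y,np.full_like(X,.015)],-1)-P[:3,3]; C=W@P[:3,:3]
r=np.hypot(C[...,0],C[...,1]); t=np.arctan2(r,C[...,2])*f/r
out=cv2.remap(im,(cal["cx"]+C[...,0]*t).astype(np.float32),(cal["cy"]+C[...,1]*t).astype(np.float32),cv2.INTER_CUBIC)
for a in range(6): # hex guide at 0 deg for reference (flats facing +-y)
    pass
cv2.imwrite("pics/nut.png",out)
```

```text
[ 0.61960191 -0.00922874  0.015     ]
```

View pics/nut.png

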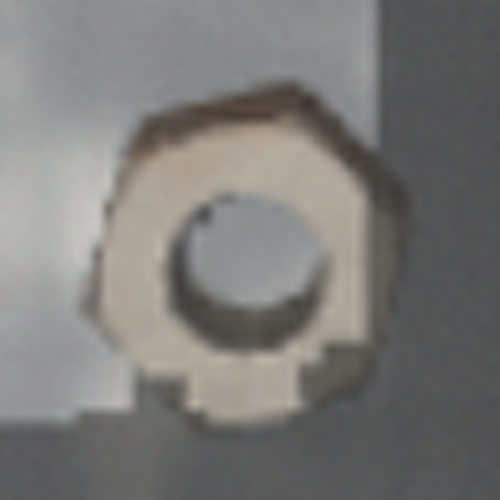

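The rectified nut picture has 0.1 mm per pixel. The nut is centred at about (251,258), and its flats are turned about 11° from the finger line. I'll turn by 0.19 rad and grasp.

```bash
python3 -m inch '[[-0.006,-0.0125,0.02,0,0,0.095,0.2],[0,0,0.04,0,0,0.095,0.2],[0,0,0.04,0,0,0,0.2],[0,0,0.02,0,0,0,0.2],[0,0,0.008,0,0,0,0.2]]'; python3 -m inch '[[0,0,0.004,0,0,0,0.3],[0,0,0,0,0,0,0.4],[0,0,0,0,0,0,0.5],[0,0,0,0,0,0,0.6],[0,0,0,0,0,0,0.65]]'; python3 -m inch '[[0,0,0,0,0,0,0.75],[0,0,0,0,0,0,0.9],[0,0,0,0,0,0,1],[0,0,0,0,0,0,1]]' 60
```

```text
clock: 9.25
position: [0.6219, -0.011, 0.0058]
tool_rot: [-3.141, -0.003, 2.949]
force: [-0.1, 0.5, 1.1]
grip_width: 0.0683
finger_force: 0.0
clock: 9.75
position: [0.6238, -0.0098, 0.0047]
tool_rot: [3.141, 0.001, 2.951]
force: [-1.1, 0.3, 7.0]
grip_width: 0.0301
finger_force: 5.0
clock: 10.15
position: [0.6238, -0.0098, 0.005]
tool_rot: [3.141, 0.001, 2.951]
force: [-3.2, 0.2, 13.8]
grip_width: 0.0281
finger_force: 58.8
```

```bash
python3 -m inch '[[0,0,-0.02,0,0,0,1],[0,0,-0.035,0,0,-0.095,1],[0,0,-0.035,0,0,-0.095,1],[0.03,-0.023,0,0,0,0,1],[0.04,-0.031,0,0,0,0,1]]' && python3 -m inch '[[0.04,-0.031,0,0,0,0,1],[0.04,-0.031,0,0,0,0,1],[0.04,-0.031,0,0,0,0,1],[0.011,-0.008,0.01,0,0,0,1],[0,0,0.025,0,0,0,1]]'; python3 -m inch '[[0,0,0.02,0,0,0,1],[0,0,0.015,0,0,0,1],[0,0,0.006,0,0,0,1],[0,0,0.002,0,0,0,1],[0,0,0,0,0,0,1]]'
```

```text
clock: 10.65
position: [0.5544, -0.0626, 0.095]
tool_rot: [3.141, 0.003, -3.14]
force: [0.4, -2.3, -1.4]
grip_width: 0.0282
finger_force: 60.3
clock: 11.15
position: [0.4232, -0.1655, 0.0603]
tool_rot: [-3.14, 0.003, 3.137]
force: [1.4, 1.2, -1.2]
grip_width: 0.0278
finger_force: 60.3
clock: 11.65
position: [0.4242, -0.1632, 0.0161]
tool_rot: [-3.141, 0.0, 3.141]
force: [-0.0, -0.5, -0.4]
grip_width: 0.0278
finger_force: 60.3
```

```bash
python3 -m inch '[[0,0,0.002,0,0,0,1],[0,0,0,0,0,0,1],[0,0,0.001,0,0,0,1],[0,0,0,0,0,0,1]]'; python3 -m inch '[[0,0,0.0005,0,0,0,1],[0,0,0,0,0,0,1]]'
```

```text
clock: 12.05
position: [0.4242, -0.1633, 0.013]
tool_rot: [-3.141, 0.0, 3.141]
force: [0.4, 0.3, 2.1]
grip_width: 0.0283
finger_force: 60.5
clock: 12.25
position: [0.4242, -0.1633, 0.0129]
tool_rot: [-3.141, 0.001, 3.141]
force: [-3.8, 0.8, 17.7]
grip_width: 0.0281
finger_force: 62.1
```

```bash
python3 -m inch '[[0,0,0,0,0,0,0.65],[0,0,0,0,0,0,0.55],[0,0,0,0,0,0,0.5],[0,0,-0.02,0,0,0,0.5],[0,0,-0.045,0,0,0,0.5]]'; python3 -m inch '[[0,0,-0.045,0,0,0,0.5],[-0.013,0.041,0,0,0,0,0.3],[-0.013,0.042,0,0,0,0,0.2],[-0.013,0.042,0,0,0,0,0.2],[-0.013,0.042,0,0,0,0,0.2]]'; python3 -m inch '[[-0.013,0.042,0,0,0,0,0.2],[-0.013,0.042,0,0,0,0,0.2],[-0.013,0.042,0,0,0,0,0.2],[-0.014,0.04,0,0,0,0,0.2],[0,0,0,0,0,0,0.2]]'; python3 -m inch '[[0,0,0,0,0,0,0.2],[0,0,0,0,0,0,0.2]]' ; python3 part.py nozzle w4.png
python3 - <<'E'
import cv2
im=cv2.imread("pics/w4.png")[60:300,150:500]; cv2.imwrite("pics/w4c.png",cv2.resize(im,None,fx=2.2,fy=2.2,interpolation=cv2.INTER_CUBIC))
E
```

```text
clock: 12.75
position: [0.4224, -0.1626, 0.0759]
tool_rot: [3.14, -0.005, 3.141]
force: [0.7, -0.1, 1.1]
grip_width: 0.0427
finger_force: 0.0
clock: 13.25
position: [0.4764, 0.0054, 0.1224]
tool_rot: [-3.142, 0.0, 3.14]
force: [0.7, -0.1, -0.3]
grip_width: 0.0685
finger_force: 0.0
clock: 13.75
position: [0.5298, 0.1759, 0.122]
tool_rot: [3.139, 0.001, -3.136]
force: [-0.5, -0.4, -0.2]
grip_width: 0.0683
finger_force: 0.0
clock: 13.95
position: [0.529, 0.1686, 0.1221]
tool_rot: [-3.141, -0.001, 3.14]
force: [0.6, -0.4, -0.4]
grip_width: 0.0681
finger_force: 0.0
tcp [0.529  0.1686 0.1221] [-3.141e+00 -1.000e-03  3.140e+00]
lm 0.65 [332. 188.] [0.5254 0.1755 0.    ] tool shift [0.0035 0.0069 0.1221]
ol 0.53 [320. 178. 339. 202.] 349
```

View pics/w4c.png

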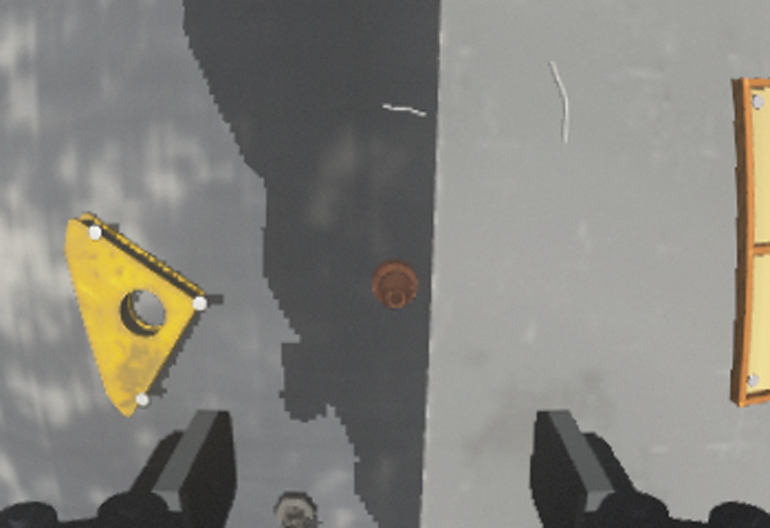

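The nozzle is centred at crop (395,285), which is pixel (329.5,189.5). That is a couple of pixels left of the network's point, so I'll take the mean. The yellow square is clear of it.

```bash
python3 -m inch '[[0.0025,0.0055,0.02,0,0,0,0.4],[0,0,0.04,0,0,0,0.4],[0,0,0.035,0,0,0,0.4],[0,0,0.015,0,0,0,0.4],[0,0,0.006,0,0,0,0.4]]'; python3 -m inch '[[0,0,0.003,0,0,0,0.5],[0,0,0,0,0,0,0.6],[0,0,0,0,0,0,0.65],[0,0,0,0,0,0,0.7],[0,0,0,0,0,0,0.75]]'; python3 -m inch '[[0,0,0,0,0,0,0.8],[0,0,0,0,0,0,0.85],[0,0,0,0,0,0,0.9],[0,0,0,0,0,0,1],[0,0,0,0,0,0,1]]' 40
```

```text
clock: 14.6
position: [0.5263, 0.1746, 0.0053]
tool_rot: [-3.141, -0.002, 3.14]
force: [-0.2, 0.3, 1.4]
grip_width: 0.0513
finger_force: 0.0
clock: 15.1
position: [0.5275, 0.1759, 0.0043]
tool_rot: [3.14, 0.002, 3.141]
force: [-0.1, 1.7, 9.0]
grip_width: 0.0216
finger_force: 4.5
clock: 15.6
position: [0.5277, 0.1767, 0.0045]
tool_rot: [3.14, 0.002, 3.141]
force: [-1.7, 3.8, 11.5]
grip_width: 0.0145
finger_force: 40.7
```

```bash
python3 part.py nozzle w5.png
python3 - <<'E'
import cv2
im=cv2.imread("pics/w5.png")[120:320,230:420]; cv2.imwrite("pics/w5c.png",cv2.resize(im,None,fx=3,fy=3,interpolation=cv2.INTER_CUBIC))
E
```

```text
tcp [0.5277 0.1767 0.0045] [3.140e+00 2.000e-03 3.141e+00]
lm 0.79 [325. 245.] [0.524  0.1775 0.    ] tool shift [0.0037 0.0009 0.0045]
ol 0.93 [311. 233. 341. 280.] 1110
```

View pics/w5c.png

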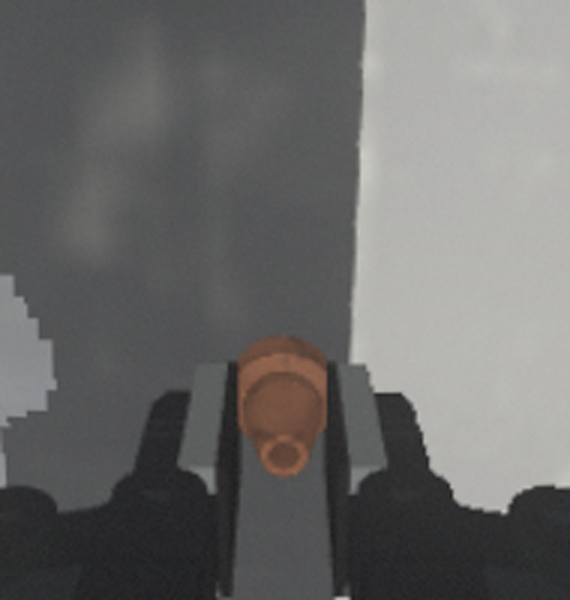

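The nozzle is upright between the pads, about 4 mm towards tool +x. The opening of 14.5 mm suggests the grip is a bit high on it. I'll regrip lower and better centred.

```bash
python3 -m inch '[[0,0,0,0,0,0,0.75],[0,0,0,0,0,0,0.65],[0,0,0,0,0,0,0.65],[0.0035,0.0005,0.002,0,0,0,0.65],[0,0,0.0005,0,0,0,0.65]]'; python3 -m inch '[[0,0,0,0,0,0,0.7],[0,0,0,0,0,0,0.75],[0,0,0,0,0,0,0.8],[0,0,0,0,0,0,0.9],[0,0,0,0,0,0,1]]' 40; python3 -m inch '[[0,0,0,0,0,0,1],[0,0,0,0,0,0,1]]'
```

```text
clock: 16.25
position: [0.527, 0.1756, 0.0034]
tool_rot: [3.14, 0.007, 3.139]
force: [4.7, -8.8, 44.6]
grip_width: 0.0297
finger_force: 22.5
clock: 16.75
position: [0.5271, 0.1796, 0.0042]
tool_rot: [3.136, 0.009, -3.141]
force: [0.4, 10.3, 48.0]
grip_width: 0.0146
finger_force: 50.1
clock: 16.95
position: [0.5271, 0.1795, 0.0042]
tool_rot: [3.136, 0.009, -3.141]
force: [0.8, 11.0, 48.4]
grip_width: 0.0151
finger_force: 50.1
```

```bash
python3 -m inch '[[0,0,-0.002,0,0,0,0.65],[0,0,-0.0015,0,0,0,0.65],[0,0,0,0,0,0,0.65],[0,0,0,0,0,0,0.65]]';python3 -m inch '[[0,0,0,0,0,0,0.7],[0,0,0,0,0,0,0.75],[0,0,0,0,0,0,0.8],[0,0,0,0,0,0,0.9],[0,0,0,0,0,0,1]]' 40; python3 -m inch '[[0,0,0,0,0,0,1],[0,0,0,0,0,0,1]]'; python3 part.py nozzle w6.png
```

```text
clock: 17.35
position: [0.5231, 0.1756, 0.004]
tool_rot: [-3.141, -0.001, 3.141]
force: [-0.2, -0.1, 0.6]
grip_width: 0.0297
finger_force: 0.0
clock: 17.85
position: [0.5237, 0.1767, 0.0046]
tool_rot: [3.14, 0.001, 3.141]
force: [-1.2, 5.7, 8.2]
grip_width: 0.0147
finger_force: 39.8
clock: 18.05
position: [0.5237, 0.1768, 0.0046]
tool_rot: [3.14, 0.001, 3.141]
force: [-0.6, 4.9, 9.0]
grip_width: 0.0146
finger_force: 39.8
tcp [0.5237 0.1768 0.0046] [3.140e+00 1.000e-03 3.141e+00]
lm 0.85 [325. 253.] [0.5248 0.1773 0.    ] tool shift [-0.0011  0.0005  0.0046]
ol 0.78 [309. 242. 339. 288.] 1100
```

```bash
python3 -m inch '[[0,0,-0.01,0,0,0,1],[0,0,-0.03,0,0,0,1],[0,0,-0.04,0,0,0,1],[0,0,-0.02,0,0,0,1],[0.0035,-0.03,0,0,0,0,1]]' && python3 -m inch '[[0.0035,-0.04,0,0,0,0,1],[0.0035,-0.04,0,0,0,0,1],[0.0035,-0.04,0,0,0,0,1],[0.0035,-0.04,0,0,0,0,1],[0.0035,-0.04,0,0,0,0,1]]'; python3 -m inch '[[0.0035,-0.04,0,0,0,0,1],[0.0035,-0.04,0,0,0,0,1],[0.0035,-0.039,0,0,0,0,1],[0,0,0,0,0,0,1],[0,0,0,0,0,0,1]]'; python3 part.py tray_three w7.png
```

```text
clock: 18.7
position: [0.5212, 0.149, 0.1075]
tool_rot: [3.138, 0.005, -3.138]
force: [1.3, 0.3, -0.5]
grip_width: 0.0144
finger_force: 39.1
clock: 19.2
position: [0.5016, -0.0561, 0.1047]
tool_rot: [-3.141, -0.0, 3.141]
force: [1.0, 0.5, -0.1]
grip_width: 0.0148
finger_force: 39.1
clock: 19.7
position: [0.491, -0.1741, 0.1045]
tool_rot: [-3.141, -0.0, 3.139]
force: [-0.2, -0.2, -0.7]
grip_width: 0.014
finger_force: 39.1
tcp [ 0.491  -0.1741  0.1045] [-3.141 -0.     3.139]
lm 0.59 [326. 200.] [ 0.4939 -0.1718  0.    ] tool shift [-0.0029  0.0023  0.1045]
ol 0.82 [268.  62. 400. 312.] 19799
```

View pics/w7.png

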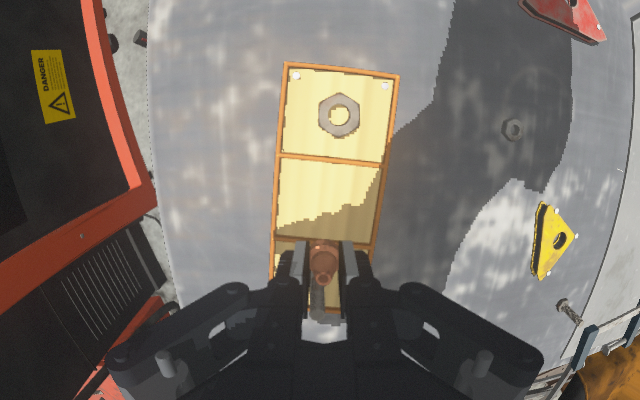

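The nut lies flat at (339,115) in the front pocket, the long bolt stands behind in the rear pocket, and the nozzle is held upright over the middle pocket.

```bash
python3 -m inch '[[0,0,0.03,0,0,0,1],[0,0,0.03,0,0,0,1],[0,0,0.02,0,0,0,1],[0,0,0.007,0,0,0,1],[0,0,0.002,0,0,0,1]]' ; python3 -m inch '[[0,0,0.001,0,0,0,1],[0,0,0,0,0,0,1],[0,0,0,0,0,0,1]]'; python3 -m inch '[[0,0,0.001,0,0,0,1],[0,0,0,0,0,0,1]]'
```

```text
clock: 20.35
position: [0.4914, -0.1724, 0.0149]
tool_rot: [3.141, -0.001, -3.141]
force: [0.4, -0.4, -0.4]
grip_width: 0.0146
finger_force: 39.1
clock: 20.65
position: [0.4919, -0.1734, 0.0151]
tool_rot: [-3.141, 0.001, 3.141]
force: [0.4, -0.3, -0.4]
grip_width: 0.0146
finger_force: 39.1
clock: 20.85
position: [0.4916, -0.1733, 0.0135]
tool_rot: [-3.141, 0.0, 3.141]
force: [-0.3, 0.4, -1.1]
grip_width: 0.0143
finger_force: 39.1
```

```bash
python3 -m inch '[[0,0,0.0007,0,0,0,1],[0,0,0,0,0,0,1]]'; python3 -m inch '[[0,0,0.0005,0,0,0,1],[0,0,0,0,0,0,1]]'
```

```text
clock: 21.05
position: [0.4915, -0.1733, 0.0126]
tool_rot: [-3.142, -0.0, 3.141]
force: [-0.1, -0.7, 0.3]
grip_width: 0.0146
finger_force: 39.2
clock: 21.25
position: [0.4916, -0.1733, 0.0124]
tool_rot: [-3.141, 0.0, 3.141]
force: [-0.9, 1.5, 8.0]
grip_width: 0.0144
finger_force: 40.1
```

```bash
python3 -m inch '[[0,0,0,0,0,0,0.85],[0,0,0,0,0,0,0.75],[0,0,0,0,0,0,0.65],[0,0,0,0,0,0,0.65],[0,0,-0.03,0,0,0,0.65]]'; python3 -m inch '[[0,0,-0.045,0,0,0,0.65],[0,0,-0.045,0,0,0,0.65],[-0.017,0.037,0,0,0,0,0.3],[-0.017,0.037,0,0,0,0,0.2],[-0.017,0.037,0,0,0,0,0.2]]'; python3 -m inch '[[-0.017,0.037,0,0,0,0,0.2],[-0.017,0.037,0,0,0,0,0.2],[-0.017,0.037,0,0,0,0,0.2],[-0.017,0.038,0,0,0,0,0.2],[-0.017,0.038,0,0,0,0,0.2]]'; python3 -m inch '[[0,0,0,0,0,0,0.2],[0,0,0,0,0,0,0.2]]' ; python3 part.py short_bolt w8.png
python3 - <<'E'
import cv2
im=cv2.imread("pics/w8.png")[60:300,150:500]; cv2.imwrite("pics/w8c.png",cv2.resize(im,None,fx=2.2,fy=2.2,interpolation=cv2.INTER_CUBIC))
E
```

```text
clock: 21.75
position: [0.4898, -0.1726, 0.0399]
tool_rot: [3.14, -0.005, 3.141]
force: [0.1, 0.3, 0.9]
grip_width: 0.0302
finger_force: 0.0
clock: 22.25
position: [0.5432, -0.0612, 0.1326]
tool_rot: [-3.141, 0.001, 3.14]
force: [0.4, -0.2, 0.5]
grip_width: 0.0681
finger_force: 0.0
clock: 22.75
position: [0.6281, 0.1262, 0.132]
tool_rot: [-3.141, -0.0, 3.141]
force: [0.6, 0.1, 0.1]
grip_width: 0.068
finger_force: 0.0
clock: 22.95
position: [0.6275, 0.1254, 0.1315]
tool_rot: [-3.141, -0.001, -3.141]
force: [0.3, -1.3, -0.2]
grip_width: 0.0685
finger_force: 0.0
tcp [0.6275 0.1254 0.1315] [-3.141e+00 -1.000e-03 -3.141e+00]
lm 0.65 [323. 197.] [0.6353 0.1244 0.    ] tool shift [-0.0079 -0.001   0.1315]
ol 0.96 [312. 188. 339. 218.] 469
ol 0.61 [47.  1. 75. 28.] 579
```

View pics/w8c.png

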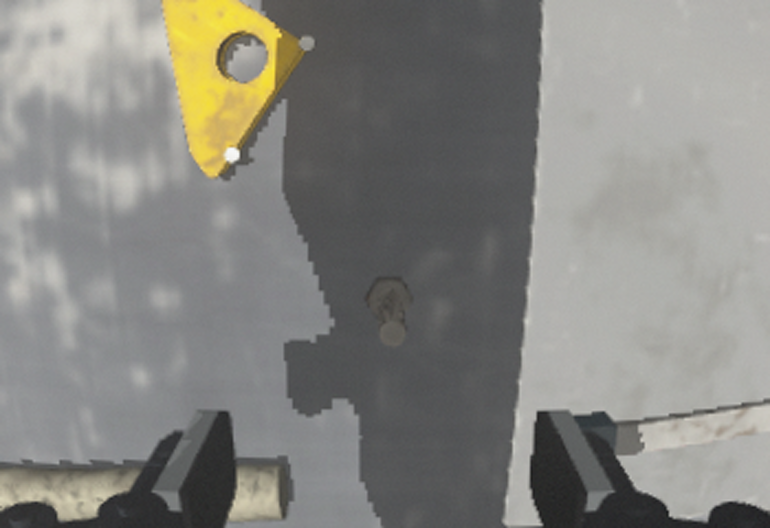

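The bolt stands with its head at crop (388,298), pixel (326,195), and there is free room around it.

```bash
python3 -m inch '[[-0.007,0.001,0.02,0,0,0,0.2],[0,0,0.04,0,0,0,0.2],[0,0,0.035,0,0,0,0.3],[0,0,0.018,0,0,0,0.4],[0,0,0.003,0,0,0,0.5]]' 40; python3 -m inch '[[0,0,0,0,0,0,0.6],[0,0,0,0,0,0,0.7],[0,0,0,0,0,0,0.75],[0,0,0,0,0,0,0.8],[0,0,0,0,0,0,0.85]]' ; python3 -m inch '[[0,0,0,0,0,0,0.9],[0,0,0,0,0,0,0.95],[0,0,0,0,0,0,1],[0,0,0,0,0,0,1]]' 50
```

```text
clock: 23.6
position: [0.6337, 0.1246, 0.0143]
tool_rot: [-3.141, -0.003, 3.14]
force: [-0.2, -0.2, 0.3]
grip_width: 0.0427
finger_force: 0.0
clock: 24.1
position: [0.6351, 0.1258, 0.0167]
tool_rot: [3.141, 0.001, 3.141]
force: [0.8, 0.9, 0.4]
grip_width: 0.0129
finger_force: 0.4
clock: 24.5
position: [0.6351, 0.1258, 0.0165]
tool_rot: [3.141, 0.001, 3.141]
force: [-0.8, 0.9, 6.7]
grip_width: 0.0086
finger_force: 48.8
```

```bash
python3 -m inch '[[0,0,-0.015,0,0,0,1],[0,0,-0.035,0,0,0,1],[0,0,-0.035,0,0,0,1],[0.03,0,0,0,0,0,1],[0.035,0.02,0,0,0,0,1]]' && python3 -m inch '[[0.02,0.035,0,0,0,0,1],[0.014,0.04,0,0,0,0,1],[0,0.045,0,0,0,0,1],[0,0.045,0,0,0,0,1],[0,0.045,0,0,0,0,1]]'; python3 -m inch '[[0,0.011,0,0,0,0,1],[0,0,0,0,0,0,1],[0,0,0,0,0,0,1]]'; python3 part.py tray_two w9.png
```

```text
clock: 25.0
position: [0.5703, 0.1431, 0.1029]
tool_rot: [-3.141, 0.003, 3.137]
force: [0.5, 1.3, -1.1]
grip_width: 0.008
finger_force: 48.8
clock: 25.5
position: [0.5358, 0.3575, 0.1023]
tool_rot: [3.141, 0.001, 3.141]
force: [1.0, -0.3, -1.1]
grip_width: 0.0085
finger_force: 48.8
clock: 25.8
position: [0.5362, 0.3656, 0.1015]
tool_rot: [-3.141, 0.0, 3.14]
force: [0.5, -1.1, -0.7]
grip_width: 0.008
finger_force: 48.8
tcp [0.5362 0.3656 0.1015] [-3.141  0.     3.14 ]
lm 0.8 [321. 159.] [0.5036 0.3635 0.    ] tool shift [ 0.0326 -0.0021  0.1015]
ol 0.76 [253.  60. 385. 252.] 19846
```

View pics/w9.png

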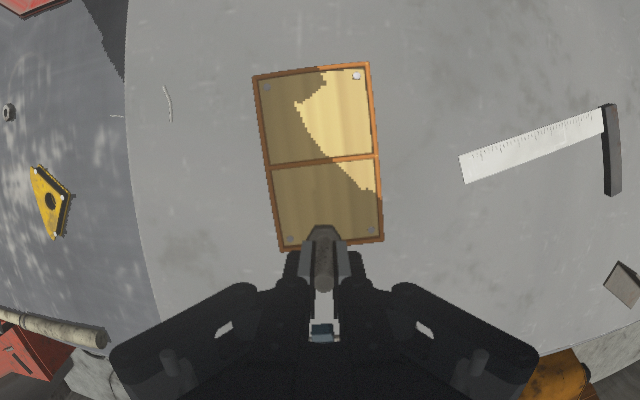

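The bolt is over the rear pocket of tray_two, whose dividing rib is at about row 160. I'll lower it.

```bash
python3 -m inch '[[0,0,0.03,0,0,0,1],[0,0,0.025,0,0,0,1],[0,0,0.015,0,0,0,1],[0,0,0.004,0,0,0,1],[0,0,0.001,0,0,0,1]]' ; python3 -m inch '[[0,0,0.001,0,0,0,1],[0,0,0,0,0,0,1],[0,0,0,0,0,0,1]]'; python3 -m inch '[[0,0,0.0007,0,0,0,1],[0,0,0,0,0,0,1]]'
```

```text
clock: 26.45
position: [0.5362, 0.3664, 0.0262]
tool_rot: [-3.141, -0.0, 3.14]
force: [0.3, -0.2, -0.1]
grip_width: 0.0084
finger_force: 48.8
clock: 26.75
position: [0.5363, 0.367, 0.0258]
tool_rot: [3.141, 0.001, 3.141]
force: [0.2, -0.5, -1.9]
grip_width: 0.0088
finger_force: 48.8
clock: 26.95
position: [0.5361, 0.3669, 0.0246]
tool_rot: [3.141, 0.0, 3.141]
force: [-0.8, 0.2, 0.9]
grip_width: 0.0082
finger_force: 48.9
```

```bash
python3 -m inch '[[0,0,0.0007,0,0,0,1],[0,0,0,0,0,0,1]]'; python3 -m inch '[[0,0,0.0005,0,0,0,1],[0,0,0,0,0,0,1]]'
```

```text
clock: 27.15
position: [0.5363, 0.367, 0.0245]
tool_rot: [3.141, 0.001, 3.141]
force: [-1.6, -1.0, 10.0]
grip_width: 0.0086
finger_force: 50.3
clock: 27.35
position: [0.5364, 0.367, 0.0244]
tool_rot: [3.141, 0.001, 3.141]
force: [-3.6, -2.8, 17.6]
grip_width: 0.0083
finger_force: 51.0
```

```bash
python3 -m inch '[[0,0,0,0,0,0,0.9],[0,0,0,0,0,0,0.8],[0,0,0,0,0,0,0.7],[0,0,0,0,0,0,0.65],[0,0,-0.02,0,0,0,0.65]]'; python3 -m inch '[[0,0,-0.045,0,0,0,0.65],[0,0,-0.035,0,0,0,0.65],[0.012,-0.041,0,0,0,0,0.4],[0.012,-0.041,0,0,0,0,0.4],[0.012,-0.041,0,0,0,0,0.4]]'; python3 -m inch '[[0.012,-0.041,0,0,0,0,0.4],[0.012,-0.041,0,0,0,0,0.4],[0.012,-0.041,0,0,0,0,0.4],[0.012,-0.041,0,0,0,0,0.4],[0.012,-0.041,0,0,0,0,0.4]]'; python3 -m inch '[[0.012,-0.041,0,0,0,0,0.4],[0,0,0,0,0,0,0.4],[0,0,0,0,0,0,0.4]]' ; python3 part.py small_nut w10.png
python3 - <<'E'
import cv2
im=cv2.imread("pics/w10.png")[60:300,150:500]; cv2.imwrite("pics/w10c.png",cv2.resize(im,None,fx=2.2,fy=2.2,interpolation=cv2.INTER_CUBIC))
E
```

```text
clock: 27.85
position: [0.5347, 0.3658, 0.0411]
tool_rot: [-3.139, -0.003, 3.141]
force: [-0.7, -0.7, 0.3]
grip_width: 0.0296
finger_force: 0.0
clock: 28.35
position: [0.4992, 0.2424, 0.1233]
tool_rot: [-3.142, 0.0, 3.141]
force: [1.1, 0.3, 0.2]
grip_width: 0.0513
finger_force: 0.0
clock: 28.85
position: [0.439, 0.0373, 0.1233]
tool_rot: [-3.142, 0.0, 3.141]
force: [0.5, -0.9, 0.3]
grip_width: 0.0512
finger_force: 0.0
clock: 29.15
position: [0.4277, -0.0029, 0.1233]
tool_rot: [3.142, 0.0, 3.139]
force: [0.8, 0.6, 0.0]
grip_width: 0.0513
finger_force: 0.0
tcp [ 0.4277 -0.0029  0.1233] [3.142 0.    3.139]
lm 0.9 [316. 188.] [ 0.4252 -0.0101  0.    ] tool shift [ 0.0025 -0.0072  0.1233]
ol 0.89 [308. 178. 330. 206.] 363
```

View pics/w10c.png

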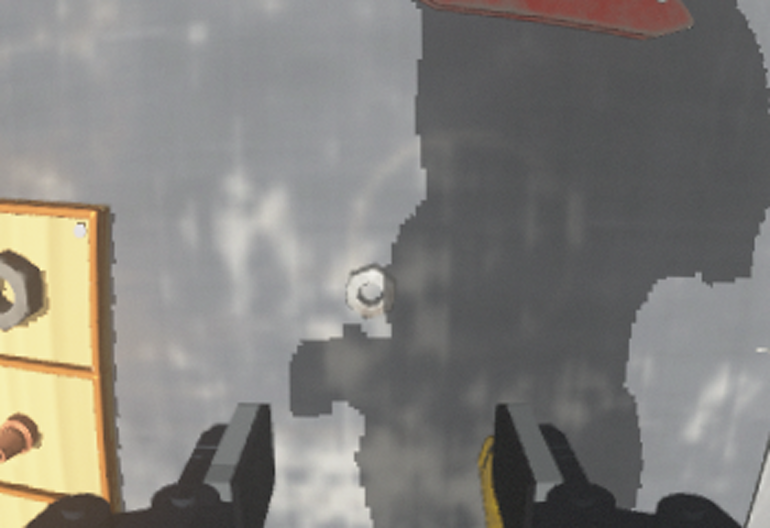

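The small nut is centred at crop (370,290), pixel (318,192). The yellow square is clear, about 70 mm away in x.

```bash
python3 -m inch '[[0.002,-0.006,0.02,0,0,0,0.4],[0,0,0.04,0,0,0,0.4],[0,0,0.035,0,0,0,0.4],[0,0,0.015,0,0,0,0.4],[0,0,0.006,0,0,0,0.4]]' 40; python3 -m inch '[[0,0,0.002,0,0,0,0.5],[0,0,0,0,0,0,0.55],[0,0,0,0,0,0,0.6],[0,0,0,0,0,0,0.65],[0,0,0,0,0,0,0.7]]'; python3 -m inch '[[0,0,0,0,0,0,0.75],[0,0,0,0,0,0,0.85],[0,0,0,0,0,0,0.9],[0,0,0,0,0,0,1],[0,0,0,0,0,0,1]]' 40; python3 part.py small_nut w11.png
```

```text
clock: 29.8
position: [0.425, -0.0072, 0.0056]
tool_rot: [-3.142, -0.003, -3.14]
force: [0.6, 0.7, 0.8]
grip_width: 0.0514
finger_force: 0.0
clock: 30.3
position: [0.426, -0.0082, 0.0057]
tool_rot: [3.142, 0.001, 3.141]
force: [-0.4, -0.0, -0.1]
grip_width: 0.0256
finger_force: 0.0
clock: 30.8
position: [0.426, -0.0082, 0.0057]
tool_rot: [3.142, 0.001, 3.141]
force: [-2.0, -0.3, 14.0]
grip_width: 0.0192
finger_force: 38.6
tcp [ 0.426  -0.0082  0.0057] [3.142e+00 1.000e-03 3.141e+00]
lm 0.58 [325. 250.] [ 0.4257 -0.0076  0.    ] tool shift [0.0003 0.0006 0.0057]
lm 0.27 [108. 319.] [ 0.4931 -0.1725  0.    ] tool shift [-0.0673 -0.1643  0.0057]
ol 0.92 [308. 233. 344. 278.] 1130
```

```bash
python3 -m inch '[[0,0,-0.01,0,0,0,1],[0,0,-0.03,0,0,0,1],[0,0,-0.04,0,0,0,1],[0,0,-0.015,0,0,0,1],[-0.005,0.035,0,0,0,0,1]]' && python3 -m inch '[[-0.005,0.042,0,0,0,0,1],[-0.005,0.042,0,0,0,0,1],[-0.005,0.042,0,0,0,0,1],[-0.005,0.042,0,0,0,0,1],[-0.005,0.042,0,0,0,0,1]]'; python3 -m inch '[[-0.005,0.042,0,0,0,0,1],[-0.005,0.042,0,0,0,0,1],[-0.002,0.039,0,0,0,0,1],[0,0,0,0,0,0,1],[0,0,0,0,0,0,1]]'; python3 part.py small_nut w12.png
```

```text
clock: 31.45
position: [0.4315, 0.0237, 0.1029]
tool_rot: [-3.141, 0.004, 3.134]
force: [0.9, 0.5, -0.5]
grip_width: 0.0189
finger_force: 39.1
clock: 31.95
position: [0.4557, 0.2385, 0.1008]
tool_rot: [3.142, 0.0, 3.141]
force: [0.2, -0.1, -0.1]
grip_width: 0.0187
finger_force: 39.1
clock: 32.45
position: [0.4674, 0.3602, 0.1003]
tool_rot: [-3.141, -0.0, -3.141]
force: [-0.3, -1.1, 0.0]
grip_width: 0.019
finger_force: 39.2
tcp [0.4674 0.3602 0.1003] [-3.141 -0.    -3.141]
lm 0.73 [325. 249.] [0.5136 0.3613 0.    ] tool shift [-0.0462  0.0012  0.1003]
ol 0.88 [308. 233. 343. 280.] 1083
```

View pics/w12.png

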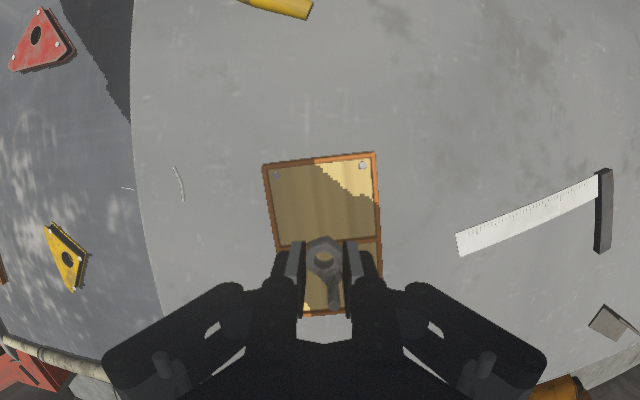

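The nut is held level at (325,258), and the short bolt stands behind it in the other pocket. The front pocket (rows 160–245) is free below.

```bash
python3 -m inch '[[0,0,0.03,0,0,0,1],[0,0,0.03,0,0,0,1],[0,0,0.017,0,0,0,1],[0,0,0.006,0,0,0,1],[0,0,0.001,0,0,0,1]]' ; python3 -m inch '[[0,0,0.0008,0,0,0,1],[0,0,0,0,0,0,1],[0,0,0.0008,0,0,0,1],[0,0,0,0,0,0,1]]'; python3 -m inch '[[0,0,0.0007,0,0,0,1],[0,0,0,0,0,0,1]]'
```

```text
clock: 33.1
position: [0.4681, 0.359, 0.0161]
tool_rot: [-3.141, -0.0, 3.14]
force: [-0.9, 0.8, -0.1]
grip_width: 0.019
finger_force: 39.2
clock: 33.5
position: [0.4681, 0.3599, 0.015]
tool_rot: [3.141, 0.0, 3.141]
force: [0.8, -0.0, -1.0]
grip_width: 0.0185
finger_force: 39.2
clock: 33.7
position: [0.4679, 0.3598, 0.0139]
tool_rot: [-3.142, 0.0, 3.141]
force: [-0.6, 0.0, -0.1]
grip_width: 0.0188
finger_force: 39.2
```

```bash
python3 -m inch '[[0,0,0.0006,0,0,0,1],[0,0,0,0,0,0,1]]'; python3 -m inch '[[0,0,0.0005,0,0,0,1],[0,0,0,0,0,0,1]]'
```

```text
clock: 33.9
position: [0.468, 0.3598, 0.0137]
tool_rot: [-3.142, 0.0, 3.141]
force: [-3.2, -1.6, 9.6]
grip_width: 0.0188
finger_force: 40.4
clock: 34.1
position: [0.468, 0.3598, 0.0136]
tool_rot: [3.142, 0.0, 3.141]
force: [-4.4, -2.8, 17.5]
grip_width: 0.019
finger_force: 41.3
```

Contact. I'll release, rise clear and check the whole bench.

```bash
python3 -m inch '[[0,0,0,0,0,0,0.75],[0,0,0,0,0,0,0.65],[0,0,0,0,0,0,0.6],[0,0,0,0,0,0,0.6],[0,0,-0.03,0,0,0,0.6]]'; python3 -m inch '[[0,0,-0.045,0,0,0,0.6],[0,0,-0.045,0,0,0,0.6],[0.03,0,-0.04,0,0,0,0.6],[0.03,0,0,0,0,0,0.6],[0,0,0,0,0,0,0.6]]'; python3 -m inch '[[0,0,0,0,0,0,0.6],[0,0,0,0,0,0,0.6],[0,0,0,0,0,0,0.6]]'
python3 - <<'E'
from h import *
a=save("wrist","f_w.png")[40:320,180:460]; b=save("scene","f_s.png")[120:360,180:530]
print(landmark_of("yellow_square","scene")[0]["xy"])
c=np.hstack([cv2.resize(a,(330,330)),cv2.resize(b,(460,330),interpolation=cv2.INTER_CUBIC)])
cv2.imwrite("pics/f.png",c[:,:,::-1])
E
```

```text
clock: 34.6
position: [0.4663, 0.3585, 0.0402]
tool_rot: [-3.138, -0.004, 3.141]
force: [0.1, -0.6, 0.9]
grip_width: 0.0342
finger_force: 0.0
clock: 35.1
position: [0.4051, 0.3606, 0.1741]
tool_rot: [3.14, 0.0, -3.14]
force: [1.2, 0.4, -0.3]
grip_width: 0.0342
finger_force: 0.0
clock: 35.4
position: [0.4086, 0.3595, 0.1722]
tool_rot: [-3.141, -0.0, 3.14]
force: [-0.8, 0.3, 0.8]
grip_width: 0.0339
finger_force: 0.0
[330.3, 215.4]
```

View pics/f.png

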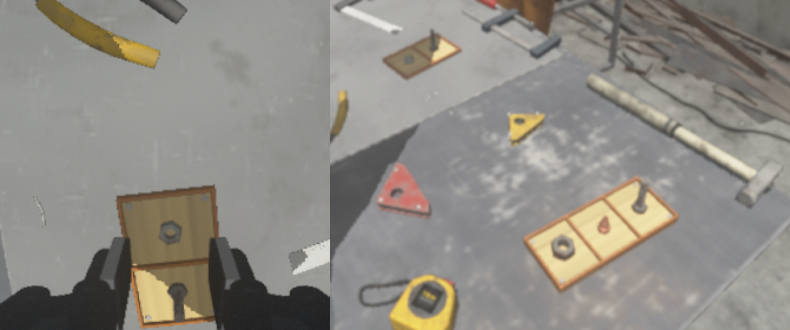

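Four parts look right, and the yellow square is unmoved at (330,215). The nozzle at (603,226) looks slanted, so I'll zoom in on it.

Run:
```python
import cv2,numpy as np
a=cv2.imread("pics/f_s.png")[255:345,320:480]
b=cv2.imread("pics/w10.png")[140:300,130:220]
b=cv2.resize(b,(270,480),interpolation=cv2.INTER_CUBIC); a=cv2.resize(a,(520,292),interpolation=cv2.INTER_CUBIC)
c=np.zeros((480,790,3),np.uint8); c[:,:270]=b; c[:292,270:]=a; cv2.imwrite("pics/z.png",c)
```

```text
(no output)
```

View pics/z.png

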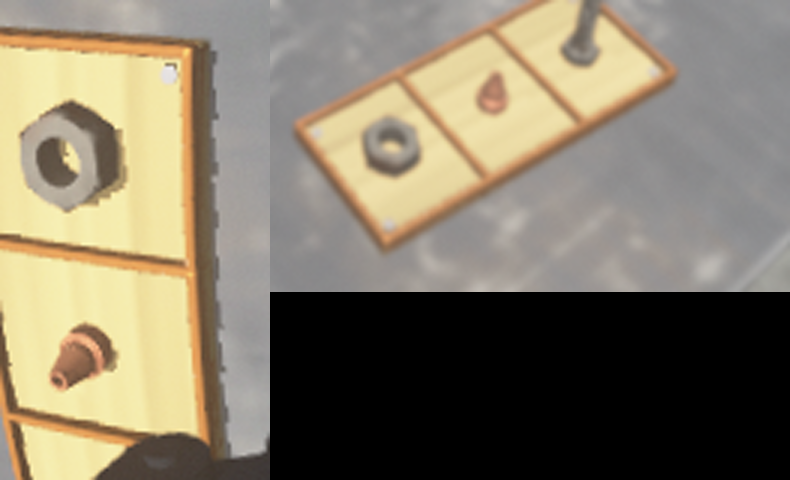

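The nozzle is upright: its tip points up in the scene view, parallel to the bolt, and radially outwards in the wrist view. All five parts are placed.

```bash
python3 -c "
from workcell import bot
print(bot.job_done())"
```

```text
the job is handed in; nothing more can be done
None
```

Both kits are made up and the job is handed in at about 35 s on the robot's clock; in the last pictures all five parts are in their own pockets, standing or lying as asked, and the yellow square has not moved.

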